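Power up the pit bench and start a battery charge

TASK

At the race pit bench, start a battery charge: first press the green-marked end of the red rocker on the power supply fully down to switch it on, then press the blue button on the charger fully down, and last press the green button fully down. Leave the red button alone, do not pick up or shove the power supply and the charger, and leave the things lying around them where they are.

Things in the scene. Friction and masses are not known exactly. Their poses are not given: they have to be found in the camera images.
- supply: bench power supply, a loose dark steel box 180 (its x) x 110 (y) x 60 (z) mm, about 0.9 kg, standing on the table; origin at the centre of its underside. It carries the rocker on its top, pivot 30 mm towards its -x from the centre, in a fixed black bezel 76 x 44 mm, 5 mm high. It stands left or right of the charger, its yaw varies
- rocker (a joint): angle of the power supply's rocker: about 0 (up to 0.05 at the start) = off, green-marked end (towards the supply's +x) raised; 0.4 rad = on, green-marked end fully down. Friction about 0.06 N m, stays where it is left
- rocker_on_end (a point): point on top of the green-marked half of the rocker, 20 mm from the pivot line, centred; x points from the white-marked to the green-marked end. The rocker is a red shallow V, 60 x 30 mm, each half 30 mm long, pivot 70 mm above the table. Off: this point is 84 mm up, its face rising outwards at 0.4 rad; on: 76 mm up, level. 3 to 4 N here tips it
- charger: battery charger, a loose black box 140 (its x) x 200 (y) x 60 (z) mm with a green screen, about 0.7 kg, standing on the table; origin at the centre of its underside. Its three buttons stand in a row along its y on the top, 38 mm towards its -x from the centre: blue at y +60 mm, red at 0, green at -60 mm
- blue_top (a point): centre of the top face of the blue push button: round cap 26 mm across, standing 16 mm above the charger's top when up and 10 mm when fully down, in a fixed grey collar 40 mm across and 6 mm high; z is the charger's up. To be pressed second, after the rocker.
- green_top (a point): centre of the top face of the green push button: round cap 26 mm across, standing 16 mm above the charger's top when up and 10 mm when fully down, in a fixed grey collar 40 mm across and 6 mm high; z is the charger's up. To be pressed last.
- red_top (a point): centre of the top face of the red push button: round cap 26 mm across, standing 16 mm above the charger's top when up and 10 mm when fully down, in a fixed grey collar 40 mm across and 6 mm high; z is the charger's up. It stands between the other two, 60 mm from each, and must not be pressed.
- blue (a joint): joint of the blue button: travel pressed in, 0 = up (as at the start), 0.006 m = fully down. A push-and-stay button: about 3 N moves it, it has no spring and stays where it is left.
- green (a joint): joint of the green button: travel pressed in, 0 = up (as at the start), 0.006 m = fully down. A push-and-stay button: about 3 N moves it, it has no spring and stays where it is left.
- red (a joint): joint of the red button: travel pressed in, 0 = up (as at the start), 0.006 m = fully down. A push-and-stay button: about 3 N moves it, it has no spring and stays where it is left.
- pack: bystander: loose blue and yellow battery pack, 138 (its x) x 47 x 25 mm, lying flat; origin at the centre of its underside
- wheel: bystander: loose car wheel lying flat, black tyre 84 mm across and 38 mm high with yellow rim; origin at the centre of its underside
- bottle: bystander: loose small bottle with orange cap, 44 mm across and 100 mm high, upright; origin at the centre of its underside
- driver: bystander: loose screwdriver lying along its own x; origin under its middle

How it is judged:
By the outcome, as a careful person would: the job done as asked, in the order asked, and still so for the second after the job is handed in, with the robot touching nothing.
It also fails if it takes over 43 s, if anything falls off the work surface, if the arm or the gripper's body presses on something with over 40 N, if the wrist force passes 120 N, or if a joint passes its speed limit or range.

ROBOT

A 6-joint arm with a two-finger parallel gripper is mounted at the origin on the work surface. World frame = base frame: x ahead of the robot, y to its left, z up, the work surface at z = 0. Lengths are in m, angles in rad, forces in N, time in s.
With the tool pointing down it reaches from about 0.325 to 0.925 m from the base axis. Payload 3.1 kg.
Tool frame: the origin (TCP) lies on the front face of the gripper's body, between the roots of the fingers; the fingertips stand 73 mm ahead of it and the grasp point (between the pads) lies 54 mm ahead of it; z points along the fingers, y is the line along which they close (so a half turn about z gives the same grasp; the last joint's range is limited). The gripper opens to 85 mm and grips with 20 to 120 N. Pads are 22 mm wide; open, the fingers measure 114 mm over their backs; the gripper's body (76 mm by 85 mm) begins 54 mm behind the grasp point. The pads swing forward as they close: fully open they stand 13 mm farther back than shut.
Start: joints at [0.996, 0.217, 1.613, -0, 1.311, -0.112], TCP at [0.279, 0.559, 0.304] pointing down, gripper open.
Joint ranges: [-2.75, 2.75], [-0.78, 2.1], [0.31, 2.55], [-1.13, 4.27], [0.13, 2.63], [-2.58, 2.58]. Speed limits (rad/s): [2.79, 2.79, 3.14, 3.14, 3.14, 3.14].

INTERFACE

Orientations are given as [roll, pitch, yaw] about the fixed x, y, z axes, in that order (R = Rz(yaw) Ry(pitch) Rx(roll)).
In Python, from plant import env gives the robot as it stands.
- The arm moves only by the tool carry_out, never from a script. Its argument "increments" is one flat list of numbers, 4 for each row, row after row: the shift along the tool's x, y, z in units of 30 mm (1.0 is 30 mm), then the turn about the tool's z in units of 6 degrees (1.0 is 6 degrees). In form: [dx, dy, dz, yaw, dx, dy, dz, yaw, ...]. A call has exactly 5 rows; each row is the pose to reach, as a shift and turn from the pose commanded when the call began, along the tool's axes at that moment; what a row does not reach only later rows make up. A row lasts 1/12 s, in which the tool goes at most 41.7 mm and 7.16 degrees, less where a joint would pass 70% of its speed; a pose out of reach is approached as far as the arm can. A call with a gripper value outside its range is refused whole. "jaw" is the finger opening in mm, from 0 to 85.4, set as the call begins (left out, the last holds). The fingers move at their own pace and stop on an object; "force" is the grip in N (left out, the last holds). Time passes only in rows, so rows that repeat a pose let the fingers close, or fill a call up. It gives the time, the measured TCP pose, the force, the opening and the grip force at its end, in the units of the state.
- env.state(): the state, without advancing time (a new reading comes with each control period).
- env.capture(name): name is "scene" or "top" or "wrist"; returns a dict with "image" (480x640x3 uint8, red, green, blue), "K" (3x3 intrinsics, pixels), "world_from_camera" (4x4, takes a point from camera to world coordinates); the wrist camera has in their place "mount" (4x4, takes a point from camera to tool coordinates, whose origin is the TCP and whose axes are the flange's). Camera axes: x right, y up, looking along -z (the intrinsics and any distortion apply to the point x, -y, -z); pixel columns grow to the right and rows downward; lengths in m; the calibration is good to about 2 mm. A picture is of the moment at which its call begins: read the wrist's pose just before it. There is no depth.
- env.close_job(): hands the job in; it is judged then, once.
The state is a dict: "time_s": time; "joints": joint angles; "qvel": joint speeds; "joint_torque": joint torques, N m; "eef_pos": TCP position; "ee_rot": TCP orientation; "force": force on the tool from outside, world axes, zero at the start; "wrist_torque": the same for the moment, N m; "width": opening from 0.0 (shut) to 1.0 (fully open); "gripper_force": force on a finger pad.
Only numpy, scipy, OpenCV 4.12 (cv2) and the standard library are available. Lean on these libraries where they do the work, as an engineer would, in place of code of your own. Each camera call takes 0.05 s, during which the arm holds its last target. There are 200 camera calls.

## Working session

There is one attempt and no reset: what is moved stays moved. The work goes in short steps, Python scripts to look and compute and a tool call to move; the robot and the scene stay as the last step left them, time stands still between calls to the robot, and variables do not carry over. Pictures are saved under pics/ and viewed, at most 10 in all, crops included, and the job is handed in when it is done.

Besides the shell and the picture viewer there is one more tool, called by a JSON object that holds its "fn" and its "kwargs". carry_out: Moves the arm, as the interface text tells. Its arguments: {"type":"object","properties":{"increments":{"type":"array","items":{"type":"number"}},"jaw":{"type":"number"},"force":{"type":"number"}},"required":["increments"]}

```bash
mkdir -p pics; ls
python3 - <<'E'
from plant import env
import cv2,numpy as np,pickle
d={}
for n in("scene","top"):
    c=env.capture(n);d[n]=c;cv2.imwrite(f"pics/{n}0.png",c["image"][:,:,::-1]);print(n,c["K"].round(1).tolist(),c["world_from_camera"].round(3).tolist(),[k for k in c])
pickle.dump(d,open("v0.pkl","wb"));s=env.state();print(s)
E
```

```text
pics
scene [[472.5, 0.0, 318.1], [0.0, 472.5, 236.5], [0.0, 0.0, 1.0]] [[-0.333, -0.571, 0.751, 1.47], [0.943, -0.202, 0.265, 0.323], [0.0, 0.796, 0.605, 0.807], [0.0, 0.0, 0.0, 1.0]] ['image', 'K', 'world_from_camera']
top [[505.0, 0.0, 320.8], [0.0, 505.0, 240.8], [0.0, 0.0, 1.0]] [[-0.025, 0.979, -0.2, 0.298], [-1.0, -0.026, -0.0, 0.017], [-0.005, 0.2, 0.98, 1.31], [0.0, 0.0, 0.0, 1.0]] ['image', 'K', 'world_from_camera']
{'time_s': 0.1, 'joints': array([ 9.95831242e-01,  2.17659243e-01,  1.61482725e+00,  9.20874621e-06,
        1.31129978e+00, -1.12220185e-01]), 'qvel': array([-0.00149619, -0.00104678, -0.00520913, -0.00080159,  0.00090659,
        0.00146497]), 'joint_torque': array([-1.50247895e-03, -3.98074865e+01, -3.04969203e+01, -2.32525754e-04,
        4.25530146e-03,  3.16594537e-05]), 'eef_pos': array([0.27866616, 0.55876936, 0.30268278]), 'ee_rot': array([-3.13941383e+00, -2.54491234e-04,  2.67884510e+00]), 'force': array([-0.64695859,  0.48207393,  0.67140179]), 'wrist_torque': array([ 0.0108887 , -0.01776577, -0.03053351]), 'gripper_force': 0.0, 'width': 0.9959386273075952}
```

View pics/top0.png

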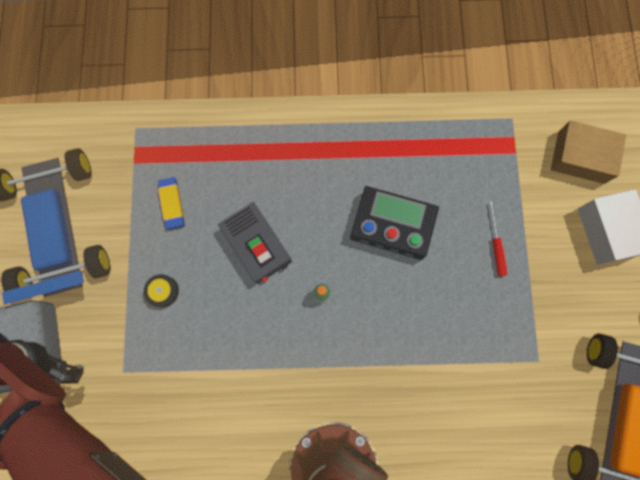

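View pics/scene0.png

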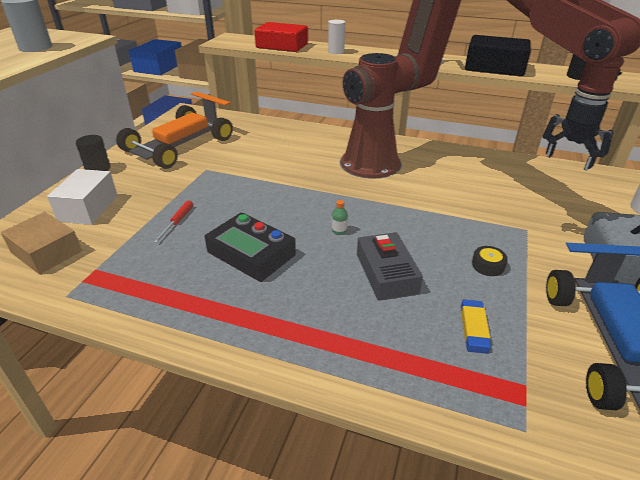

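The top view shows the supply at about (255,245), with its rocker at (259,249) and the green mark up-left at (256,243). The charger is at (395,222), with blue (369,227), red (392,233) and green (415,240). The bottle is at (321,292). The scene view shows the same items: green (244,218), red (260,227), blue (277,236) and rocker (385,245).

```bash
cat > h.py <<'E'
import cv2,numpy as np
def ray(c,p):
    K=c["K"];T=c["world_from_camera"]
    d=np.array([(p[0]-K[0,2])/K[0,0],-(p[1]-K[1,2])/K[1,1],-1.]);d=T[:3,:3]@d
    return T[:3,3],d/np.linalg.norm(d)
def onz(c,p,z):
    o,d=ray(c,p);return o+d*(z-o[2])/d[2]
def tri(c1,p1,c2,p2):
    a,u=ray(c1,p1);b,v=ray(c2,p2)
    s=np.linalg.lstsq(np.c_[u,-v],b-a,rcond=None)[0]
    P,Q=a+u*s[0],b+v*s[1];return (P+Q)/2,np.linalg.norm(P-Q)
R={"blue":((100,10),(130,10)),"red":((0,8),(172,8)),"green":((40,85),None)}
def blob(im,col,box,smin=110,vmin=60):
    h=cv2.cvtColor(im,cv2.COLOR_RGB2HSV).astype(int);H,S,V=h[...,0],h[...,1],h[...,2]
    m={"blue":(abs(H-112)<14),"red":(H<9)|(H>171),"green":(abs(H-65)<25)}.get(col)
    m=(S<50)&(V>150) if col=="white" else m&(S>smin)&(V>vmin)
    x0,y0,x1,y1=box;w=np.zeros(m.shape,np.uint8);w[y0:y1,x0:x1]=m[y0:y1,x0:x1]
    n,l,st,ce=cv2.connectedComponentsWithStats(w)
    if n<2:return None,0
    i=1+st[1:,4].argmax();return ce[i],st[i,4]
E
python3 - <<'E'
import pickle;from h import *
d=pickle.load(open("v0.pkl","rb"));t,s=d["top"],d["scene"]
B={"blue":("blue",(358,217,380,237),(266,226,290,246)),"red":("red",(381,223,403,243),(248,217,272,237)),"green":("green",(404,230,426,250),(233,208,255,228)),
"rg":("green",(243,230,270,260),(368,230,400,262)),"rr":("red",(243,230,275,270),(368,230,402,262)),"rw":("white",(243,230,275,270),(368,230,402,262))}
for n,(c,b1,b2) in B.items():
    p,a=blob(t["image"],c,b1);q,e=blob(s["image"],c,b2)
    if p is None or q is None:print(n,p,q);continue
    X,g=tri(t,p,s,q);z=.076 if n in("blue","red","green") else .08
    print(n,p.round(1),a,q.round(1),e,X.round(4),round(g,4),onz(t,p,z).round(4)[:2],onz(s,q,z).round(4)[:2])
a=cv2.resize(t["image"][190:300,205:315],(390,390),interpolation=cv2.INTER_CUBIC)
b=cv2.resize(s["image"][205:315,340:450],(390,390),interpolation=cv2.INTER_CUBIC)
cv2.imwrite("pics/c1.png",np.hstack([a,b])[:,:,::-1])
E
```

```text
blue [368.7 226.3] 75 [275.6 233.9] 72 [ 0.5855 -0.1049  0.0728] 0.0015 [ 0.5845 -0.1039] [ 0.5895 -0.1038]
red [391.6 232.8] 80 [258.9 225.6] 67 [ 0.567  -0.1614  0.073 ] 0.0009 [ 0.5662 -0.1605] [ 0.5707 -0.1599]
green [414.9 239.9] 66 [242.4 217.5] 59 [ 0.5478 -0.2191  0.0727] 0.0021 [ 0.5468 -0.2175] [ 0.552  -0.2178]
rg [254.1 241.7] 62 [387.8 244.8] 22 [0.5507 0.1813 0.0864] 0.0014 [0.5519 0.1829] [0.5428 0.1794]
rr [259.1 249.3] 137 [384.8 244.2] 137 [0.5336 0.1709 0.0731] 0.0014 [0.5322 0.1707] [0.5427 0.1717]
rw [263.9 256.7] 73 [381.9 236.9] 47 [0.5138 0.1582 0.0786] 0.0012 [0.5134 0.1586] [0.5157 0.1579]
```

View pics/c1.png

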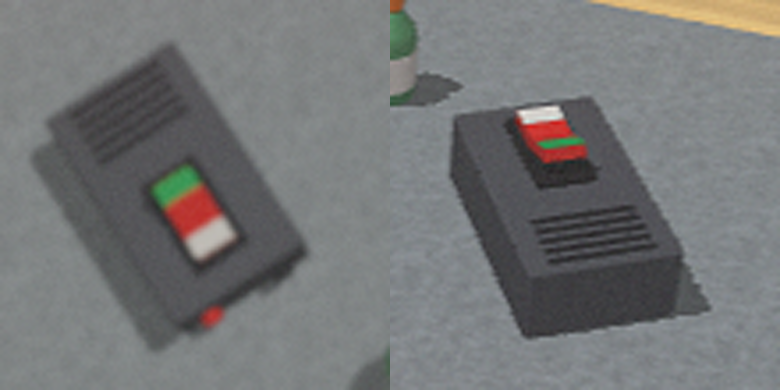

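The crop shows the green-marked end up-left in the top view (180,185 in the crop) and the rocker still raised at that end. I'll shut the jaws and move over the supply.

{"fn": "carry_out", "kwargs": {"increments": [-1.2,-0.6,0,-1,-2.4,-1.2,0,-2,-3.6,-1.9,0,-3,-4.8,-2.5,0,-4,-6,-3.1,0,-5], "jaw": 0}}

```text
time_s: 0.52
eef_pos: [0.3989, 0.394, 0.3033]
ee_rot: [-3.141, -0.001, -3.075]
force: [-0.1, 0.2, 0.2]
width: 0.297
gripper_force: 0.0
```

```bash
cat >> h.py <<'E'
from scipy.spatial.transform import Rotation as Ro
def go(s,tgt,yaw=None):
    "needed increments (units) from measured pose to TCP target / world yaw of tool x"
    R=Ro.from_euler("xyz",s["ee_rot"]);d=R.inv().apply(np.array(tgt)-s["eef_pos"])/.03
    y=0 if yaw is None else -((np.degrees(yaw-s["ee_rot"][2])+90)%180-90)/6
    print("t",round(s["time_s"],2),"pos",s["eef_pos"].round(4),"rot",s["ee_rot"].round(4),"F",s["force"].round(1),"w",round(s["width"],3),"incr",d.round(2),"yaw",round(y,2),"q6",s["joints"][5].round(2))
E
python3 - <<'E'
from h import *;from plant import env
go(env.state(),(.55,.181,.30),np.radians(32))
E
```

```text
t 0.52 pos [0.3989 0.394  0.3033] rot [-3.1410e+00 -8.0000e-04 -3.0749e+00] F [-0.1  0.2  0.2] w 0.297 incr [-4.55 -7.42  0.11] yaw -4.7 q6 -0.98
```

{"fn": "carry_out", "kwargs": {"increments": [-0.6,-1,0,-1,-1.2,-2,0,-2,-1.8,-3,0,-3,-2.4,-4,0,-4,-3,-5,0,-4.7]}}

```text
time_s: 0.93
eef_pos: [0.4979, 0.2497, 0.3034]
ee_rot: [3.141, -0.001, -2.584]
force: [0.3, 0.3, -0.2]
width: 0.002
gripper_force: 0.0
```

Run:
```python
from h import *;from plant import env
go(env.state(),(.55,.181,.30),np.radians(32))
```

```text
t 0.93 pos [0.4979 0.2497 0.3034] rot [ 3.1413e+00 -8.0000e-04 -2.5840e+00] F [ 0.3  0.3 -0.2] w 0.002 incr [-0.26 -2.86  0.11] yaw -0.01 q6 -1.79
```

{"fn": "carry_out", "kwargs": {"increments": [0,-0.8,0,0,-0.1,-1.6,0,0,-0.2,-2.4,0,0,-0.2,-2.8,0,0,-0.2,-2.8,0,0]}}

```text
time_s: 1.35
eef_pos: [0.5476, 0.1812, 0.3034]
ee_rot: [-3.141, -0.001, -2.592]
force: [-0.2, 0.2, -0.2]
width: 0.007
gripper_force: 0.0
```

Run:
```python
from h import *;from plant import env;import pickle
s=env.state();go(s,(.55,.181,.30),np.radians(32))
c=env.capture("wrist");pickle.dump((s,c),open("w1.pkl","wb"));cv2.imwrite("pics/w1.png",c["image"][:,:,::-1]);print(c["mount"].round(3).tolist(),c["K"].tolist(),[k for k in c])
```

```text
t 1.35 pos [0.5476 0.1812 0.3034] rot [-3.1413e+00 -9.0000e-04 -2.5917e+00] F [-0.2  0.2 -0.2] w 0.007 incr [-0.07 -0.05  0.11] yaw -0.08 q6 -1.92
[[0.0, 0.948, 0.319, 0.081], [1.0, 0.0, -0.001, 0.001], [-0.001, 0.319, -0.948, -0.069], [0.0, 0.0, 0.0, 1.0]] [[431.97222808964693, 0.0, 322.11314949722], [0.0, 431.97222808964693, 241.01400445981142], [0.0, 0.0, 1.0]] ['image', 'K', 'mount']
```

View pics/w1.png

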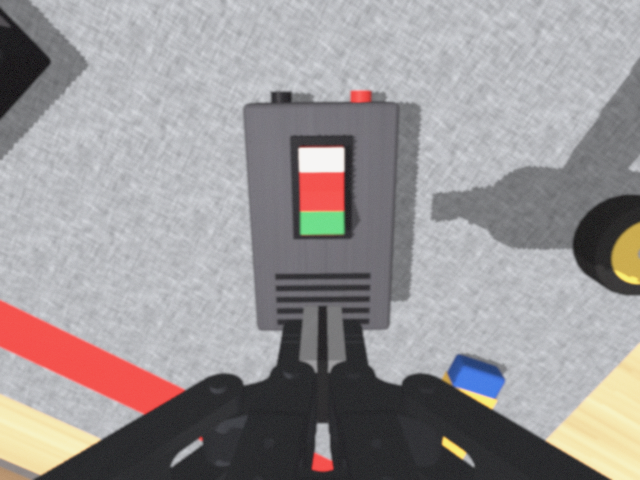

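The wrist view shows the rocker straight in line with the tool, with the green end at (322,223), the white end at (321,159) and the bezel from (293,136) to (353,238).

```bash
cat >> h.py <<'E'
def wr(s,c):
    T=np.eye(4);T[:3,:3]=Ro.from_euler("xyz",s["ee_rot"]).as_matrix();T[:3,3]=s["eef_pos"]
    return dict(c,world_from_camera=T@c["mount"])
E
python3 - <<'E'
import pickle;from h import *
d=pickle.load(open("v0.pkl","rb"));t,sc=d["top"],d["scene"]
s,c=pickle.load(open("w1.pkl","rb"));w=wr(s,c);im=c["image"];box=(285,125,365,245)
P={}
for n,col,tp in(("g","green",(254.1,241.7)),("w","white",(263.9,256.7)),("r","red",(259.1,249.3))):
    p,a=blob(im,col,box,90);P[n]=p;X,g=tri(w,p,t,tp);print(n,p.round(1),a,X.round(4),round(g,4),onz(w,p,.084 if n!="r" else .072).round(4),onz(t,tp,.084 if n!="r" else .072).round(4))
g=cv2.cvtColor(im,cv2.COLOR_RGB2GRAY);m=np.zeros_like(g);m[125:250,280:365]=(im[125:250,280:365].max(2)<60)
ys,xs=np.nonzero(m);r=cv2.minAreaRect(np.c_[xs,ys].astype(np.float32));print(r)
b=[onz(w,q,.065) for q in cv2.boxPoints(r)];ctr=np.mean(b,0);print(np.round(b,4).tolist(),ctr.round(4),[np.linalg.norm(b[i]-b[i-1]).round(4) for i in range(4)])
# supply top outline corners (by eye)
q=[onz(w,p,.06) for p in((245,104),(398,104),(390,328),(260,328))];print(np.round(q,4).tolist())
E
```

```text
g [321.6 222.8] 1041 [0.5576 0.1874 0.0513] 0.0011 [0.5493 0.183  0.084 ] [0.551  0.1825 0.084 ]
w [321.3 159.4] 1114 [0.5136 0.1598 0.0758] 0.0017 [0.5121 0.1599 0.084 ] [0.5126 0.1582 0.084 ]
r [321.8 191.1] 1834 [0.5348 0.1732 0.0628] 0.0019 [0.5323 0.1727 0.072 ] [0.5338 0.1716 0.072 ]
((322.0, 186.5), (101.0, 58.0), 90.0)
[[0.5109, 0.1361, 0.065], [0.4898, 0.1705, 0.065], [0.5519, 0.2104, 0.065], [0.5746, 0.1733, 0.065]] [0.5318 0.1726 0.065 ] [np.float64(0.0738), np.float64(0.0403), np.float64(0.0738), np.float64(0.0435)]
[[0.5101, 0.0969, 0.06], [0.4549, 0.187, 0.06], [0.6024, 0.2812, 0.06], [0.658, 0.1904, 0.06]]
```

{"fn": "carry_out", "kwargs": {"increments": [0,0,1,-0.1,-0.07,0,2,-0.1,-0.07,0,3,-0.1,-0.07,0,4,-0.1,-0.07,0,4.3,-0.1]}}

```text
time_s: 1.82
eef_pos: [0.544, 0.185, 0.1694]
ee_rot: [3.137, -0.009, -2.577]
force: [-0.9, 1.1, -0.5]
width: 0.002
gripper_force: 0.0
```

Run:
```python
from h import *;from plant import env
go(env.state(),(.549,.1826,.149),np.radians(32))
```

```text
t 1.82 pos [0.544  0.185  0.1694] rot [ 3.1373 -0.0093 -2.5765] F [-0.9  1.1 -0.5] w 0.002 incr [-0.11 -0.16  0.68] yaw 0.06 q6 -1.93
```

{"fn": "carry_out", "kwargs": {"increments": [0,0,0,0,0,0,0,0,0,0,0.1,0,0,0,0.2,0,0,0,0.2,0]}}

```text
time_s: 2.23
eef_pos: [0.5494, 0.1845, 0.1703]
ee_rot: [-3.141, 0.002, -2.578]
force: [-0.1, 0.7, 0.7]
width: 0.0
gripper_force: 0.0
```

Run:
```python
from h import *;from plant import env
go(env.state(),(.549,.1826,.149),np.radians(32))
```

```text
t 2.23 pos [0.5494 0.1845 0.1703] rot [-3.1407e+00  2.4000e-03 -2.5781e+00] F [-0.1  0.7  0.7] w 0.0 incr [ 0.05 -0.05  0.71] yaw 0.05 q6 -1.93
```

{"fn": "carry_out", "kwargs": {"increments": [0,-0.05,0.15,0,0,-0.05,0.3,0,0,-0.05,0.4,0,0,-0.05,0.5,0,0,-0.05,0.6,0]}}

```text
time_s: 2.65
eef_pos: [0.5509, 0.1834, 0.152]
ee_rot: [-3.141, 0.004, -2.578]
force: [1.5, 1.4, 3.9]
width: -0.002
gripper_force: 1.6
```

{"fn": "carry_out", "kwargs": {"increments": [0,0,0.05,0,0,0,0.1,0,0,0,0.1,0,0,0,0.1,0,0,0,0.1,0]}}

```text
time_s: 3.07
eef_pos: [0.5498, 0.183, 0.1485]
ee_rot: [-3.141, 0.001, -2.578]
force: [1.5, 0.2, 5.8]
width: 0.001
gripper_force: 2.6
```

Run:
```python
from h import *;from plant import env
go(env.state(),(.549,.1826,.149),np.radians(32))
```

```text
t 3.07 pos [0.5498 0.183  0.1485] rot [-3.1411e+00  8.0000e-04 -2.5781e+00] F [1.5 0.2 5.8] w 0.001 incr [ 0.03  0.   -0.02] yaw 0.05 q6 -1.93
```

{"fn": "carry_out", "kwargs": {"increments": [0,0,0.05,0,0,0,0.08,0,0,0,0.1,0,0,0,0.1,0,0,0,0.1,0]}}

```text
time_s: 3.48
eef_pos: [0.5499, 0.183, 0.1482]
ee_rot: [-3.141, -0.0, -2.578]
force: [-4.3, -1.5, 18.8]
width: -0.004
gripper_force: 9.2
```

The force climbed to 18.8 N with no further motion, so the rocker is at its stop. I'll lift off and check.

{"fn": "carry_out", "kwargs": {"increments": [0,0,-0.5,0,0,0,-1.5,0,0,0,-2.6,0,0,0,-3.8,0,0,0,-5,0]}}

```text
time_s: 3.9
eef_pos: [0.5474, 0.1824, 0.294]
ee_rot: [3.14, -0.006, -2.578]
force: [0.8, -0.3, 0.1]
width: 0.002
gripper_force: 0.0
```

{"fn": "carry_out", "kwargs": {"increments": [0,0,0,0,0,0,0,0,0,0,0,0,0,0,0,0,0,0,0,0]}}

```text
time_s: 4.32
eef_pos: [0.5478, 0.1826, 0.2919]
ee_rot: [3.14, -0.005, -2.578]
force: [0.2, -0.2, -1.0]
width: 0.001
gripper_force: 0.0
```

Run:
```python
from h import *;from plant import env;import pickle
s=env.state();go(s,(.5855,-.105,.30),np.radians(-198.3))
c=env.capture("wrist");pickle.dump((s,c),open("w2.pkl","wb"));t=env.capture("scene")
w=wr(s,c)
for n in("green","white"):
    p,a=blob(c["image"],n,(285,115,365,255),90);print(n,p,a,onz(w,p,.08))
a=cv2.resize(c["image"],(520,390));b=cv2.resize(t["image"][215:285,350:420],(270,390),interpolation=cv2.INTER_CUBIC)
cv2.imwrite("pics/w2.png",np.hstack([a,b])[:,:,::-1])
```

```text
t 4.32 pos [0.5478 0.1826 0.2919] rot [ 3.1397 -0.0054 -2.5782] F [ 0.2 -0.2 -1. ] w 0.001 incr [ 4.06 -8.77 -0.26] yaw 8.43 q6 -1.93
green [318.60778727 229.97625831] 1053 [0.55203649 0.18414136 0.08      ]
white [318.56414923 169.93721565] 1099 [0.51745831 0.16237445 0.08      ]
```

View pics/w2.png

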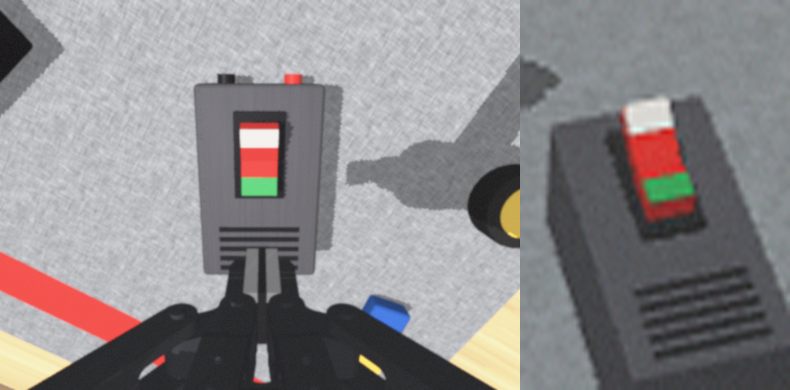

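The rocker is now on: the green half lies level and the white end is raised, at (258,135). The supply has not moved. Next is the blue button.

{"fn": "carry_out", "kwargs": {"increments": [0.4,-0.8,0,1,0.8,-1.8,0,2,1.3,-2.8,0,3,1.7,-3.8,0,4,2.2,-4.7,0,5]}}

```text
time_s: 4.83
eef_pos: [0.5689, 0.027, 0.294]
ee_rot: [-3.142, -0.001, -3.107]
force: [0.6, 0.5, 0.8]
width: -0.003
gripper_force: 0.0
```

Run:
```python
from h import *;from plant import env
go(env.state(),(.5855,-.105,.29),np.radians(-198.3))
```

```text
t 4.83 pos [0.5689 0.027  0.294 ] rot [-3.1415e+00 -1.1000e-03 -3.1066e+00] F [0.6 0.5 0.8] w -0.003 incr [-0.4  -4.42  0.13] yaw 3.38 q6 -1.68
```

{"fn": "carry_out", "kwargs": {"increments": [-0.1,-1,0,1,-0.2,-2,0,2,-0.3,-3,0,3,-0.4,-4,0,3.4,-0.4,-4.4,0,3.4]}}

```text
time_s: 5.25
eef_pos: [0.5861, -0.1065, 0.294]
ee_rot: [-3.14, -0.0, 2.822]
force: [0.6, 0.3, 0.4]
width: 0.002
gripper_force: 0.0
```

{"fn": "carry_out", "kwargs": {"increments": [0,0,0,0,0,0,0,0,0,0,0,0,0,0,0,0,0,0,0,0]}}

```text
time_s: 5.67
eef_pos: [0.586, -0.1014, 0.2948]
ee_rot: [3.141, -0.0, 2.828]
force: [0.6, 1.4, -0.4]
width: -0.004
gripper_force: 0.0
```

Run:
```python
from h import *;from plant import env;import pickle
s=env.state();go(s,(.5855,-.105,.149),np.radians(-198.3))
c=env.capture("wrist");pickle.dump((s,c),open("w3.pkl","wb"));w=wr(s,c)
d=pickle.load(open("v0.pkl","rb"));t=d["top"]
for n,tp in(("blue",(368.7,226.3)),("red",(391.6,232.8)),("green",(414.9,239.9))):
    b=(100,100,560,300)
    p,a=blob(c["image"],n,b,110)
    X,g=tri(w,p,d["scene"],{"blue":(275.6,233.9),"red":(258.9,225.6),"green":(242.4,217.5)}[n]);print(n,p.round(1),a,onz(w,p,.076).round(4),X.round(4),round(g,4))
cv2.imwrite("pics/w3.png",c["image"][:,:,::-1])
```

```text
t 5.67 pos [ 0.586  -0.1014  0.2948] rot [ 3.1413e+00 -4.0000e-04  2.8276e+00] F [ 0.6  1.4 -0.4] w -0.004 incr [-0.02 -0.12  4.86] yaw 0.05 q6 -1.55
blue [316.1 218.5] 1014 [ 0.5834 -0.1034  0.076 ] [ 0.5848 -0.1049  0.0721] 0.0023
red [231.  218.2] 1068 [ 0.565  -0.1593  0.076 ] [ 0.566  -0.1614  0.072 ] 0.0019
green [147.6 211.7] 370 [ 0.5429 -0.2121  0.076 ] [ 0.5445 -0.2189  0.0692] 0.0065
```

View pics/w3.png

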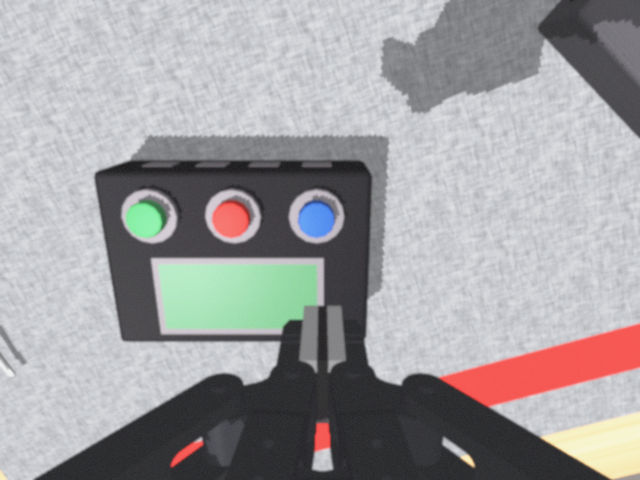

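The wrist view shows blue at (316,218), red at (231,218) and green at (147,215), all up. The tool is in line with the row. Descending on blue at about (0.584,-0.104).

{"fn": "carry_out", "kwargs": {"increments": [0,0,1,0,0.03,-0.07,2,0,0.03,-0.07,3,0,0.03,-0.07,4,0,0.03,-0.07,4.2,0]}}

```text
time_s: 6.13
eef_pos: [0.5808, -0.1028, 0.1631]
ee_rot: [-3.141, -0.011, 2.827]
force: [-1.5, 0.3, -0.7]
width: -0.0
gripper_force: 0.0
```

{"fn": "carry_out", "kwargs": {"increments": [0,0,0,0,0,0,0,0,0,0,0,0,0,0,0,0,0,0,0,0]}}

```text
time_s: 6.55
eef_pos: [0.586, -0.105, 0.1713]
ee_rot: [3.142, 0.004, 2.825]
force: [0.2, 0.7, 0.0]
width: -0.001
gripper_force: 0.0
```

Run:
```python
from h import *;from plant import env
go(env.state(),(.584,-.104,.143),np.radians(-198.3))
```

```text
t 6.55 pos [ 0.586  -0.105   0.1713] rot [3.1415 0.0042 2.8255] F [0.2 0.7 0. ] w -0.001 incr [0.08 0.01 0.94] yaw 0.03 q6 -1.55
```

{"fn": "carry_out", "kwargs": {"increments": [0.06,0,0.2,0,0.06,0,0.4,0,0.06,0,0.6,0,0.06,0,0.75,0,0.06,0,0.85,0]}}

```text
time_s: 6.97
eef_pos: [0.5826, -0.104, 0.1427]
ee_rot: [-3.142, -0.001, 2.825]
force: [-0.6, 0.1, 4.0]
width: 0.001
gripper_force: 2.3
```

{"fn": "carry_out", "kwargs": {"increments": [0,0,0.05,0,0,0,0.1,0,0,0,0.1,0,0,0,0.1,0,0,0,0.1,0]}}

```text
time_s: 7.38
eef_pos: [0.5827, -0.104, 0.1426]
ee_rot: [-3.141, -0.002, 2.826]
force: [-6.0, 2.2, 13.7]
width: 0.001
gripper_force: 6.9
```

Blue stopped at its bottom, with the fingertip at about 70 mm and the force climbing to 13.7 N. Now lift and go along the row, over red, to green.

{"fn": "carry_out", "kwargs": {"increments": [0,0,-0.5,0,0,0,-1.3,0,0,0,-2,0,0,-0.6,-2,0,0,-1.5,-2,0]}}

```text
time_s: 7.8
eef_pos: [0.5704, -0.146, 0.2023]
ee_rot: [3.141, 0.004, 2.829]
force: [-0.3, -0.4, -0.8]
width: -0.003
gripper_force: 0.0
```

{"fn": "carry_out", "kwargs": {"increments": [0,-0.8,0,0,0,-1.6,0,0,0,-2.2,0,0,0,-2.5,0,0,0,-2.5,0,0]}}

```text
time_s: 8.22
eef_pos: [0.5449, -0.2197, 0.1999]
ee_rot: [-3.141, -0.001, 2.823]
force: [0.6, 0.2, -0.0]
width: 0.001
gripper_force: 0.0
```

{"fn": "carry_out", "kwargs": {"increments": [0,0,0,0,0,0,0,0,0,0,0,0,0,0,0,0,0,0,0,0]}}

```text
time_s: 8.63
eef_pos: [0.5458, -0.2173, 0.2004]
ee_rot: [3.141, -0.0, 2.827]
force: [0.5, -0.0, -0.3]
width: 0.001
gripper_force: 0.0
```

Run:
```python
from h import *;from plant import env
s=env.state();go(s,(.546,-.2175,.143),np.radians(-198.3))
c=env.capture("wrist");w=wr(s,c);im=c["image"]
for n,z in(("blue",.07),("red",.076),("green",.076)):
    b=(260,120,390,300) if n=="green" else (260,120,640,300)
    p,a=blob(im,n,b,110);print(n,p,a,None if p is None else onz(w,p,z).round(4))
cv2.imwrite("pics/w4.png",im[:,:,::-1])
```

```text
t 8.63 pos [ 0.5458 -0.2173  0.2004] rot [ 3.1415 -0.      2.8267] F [ 0.5 -0.  -0.3] w 0.001 incr [-0.01 -0.    1.91] yaw 0.04 q6 -1.75
blue [556.03631579 270.61315789] 1900 [ 0.5831 -0.1051  0.07  ]
red [439.31312217 273.18235294] 2210 [ 0.5634 -0.1618  0.076 ]
green [325.38509804 272.56313725] 1275 [ 0.5459 -0.2143  0.076 ]
```

View pics/w4.png

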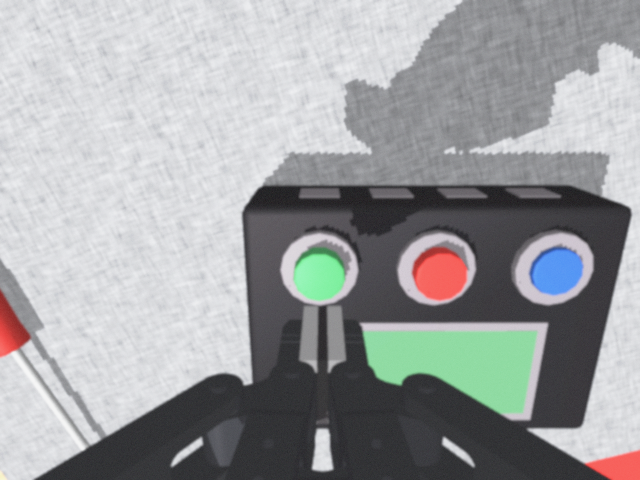

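Green is at (319,273), in line with the fingers. Blue at (556,270) is lower in its collar and red at (440,273) is still up. Descend on green.

{"fn": "carry_out", "kwargs": {"increments": [0,0,0.4,0,0,0,0.8,0,0,0,1,0,0,0,1,0,0,0,1,0]}}

```text
time_s: 9.1
eef_pos: [0.5447, -0.2177, 0.1688]
ee_rot: [3.141, -0.003, 2.825]
force: [0.2, 0.1, -0.4]
width: -0.001
gripper_force: 0.0
```

{"fn": "carry_out", "kwargs": {"increments": [0,0,0.2,0,0,0,0.4,0,0,0,0.6,0,0,0,0.75,0,0,0,0.85,0]}}

```text
time_s: 9.52
eef_pos: [0.5455, -0.2181, 0.1445]
ee_rot: [3.142, -0.001, 2.825]
force: [-0.6, -0.0, 3.5]
width: -0.0
gripper_force: 1.4
```

{"fn": "carry_out", "kwargs": {"increments": [0,0,0.05,0,0,0,0.1,0,0,0,0.1,0,0,0,0.1,0,0,0,0.1,0]}}

```text
time_s: 9.93
eef_pos: [0.5455, -0.2181, 0.1427]
ee_rot: [-3.142, -0.001, 2.826]
force: [-2.1, 1.4, 5.9]
width: 0.002
gripper_force: 2.6
```

{"fn": "carry_out", "kwargs": {"increments": [0,0,0.05,0,0,0,0.08,0,0,0,0.08,0,0,0,0.08,0,0,0,0.08,0]}}

```text
time_s: 10.35
eef_pos: [0.5456, -0.2182, 0.1425]
ee_rot: [-3.141, -0.001, 2.826]
force: [-6.8, 3.3, 17.0]
width: -0.003
gripper_force: 8.1
```

{"fn": "carry_out", "kwargs": {"increments": [0,0,-0.5,0,0,0,-1.3,0,0,0,-2.3,0,0,0,-3.3,0,0,0,-4,0]}}

```text
time_s: 10.77
eef_pos: [0.5464, -0.2185, 0.2623]
ee_rot: [-3.141, 0.004, 2.825]
force: [2.0, -0.3, -0.2]
width: -0.001
gripper_force: 0.0
```

{"fn": "carry_out", "kwargs": {"increments": [0,0.5,0,0,0,1,0,0,0,1.5,0,0,0,2,0,0,0,2,0,0]}}

```text
time_s: 11.18
eef_pos: [0.5647, -0.159, 0.2593]
ee_rot: [3.14, 0.0, 2.828]
force: [-0.4, 0.7, -0.3]
width: 0.003
gripper_force: 0.0
```

{"fn": "carry_out", "kwargs": {"increments": [0,0,0,0,0,0,0,0,0,0,0,0,0,0,0,0,0,0,0,0]}}

```text
time_s: 11.6
eef_pos: [0.564, -0.1618, 0.2594]
ee_rot: [-3.141, -0.0, 2.824]
force: [0.2, -0.1, -0.1]
width: 0.001
gripper_force: 0.0
```

Run:
```python
from h import *;from plant import env
s=env.state();go(s,(.546,-.2175,.143))
c=env.capture("wrist");t=env.capture("scene");w=wr(s,c)
a=cv2.resize(c["image"][100:340,100:600],(500,240));b=cv2.resize(t["image"][195:295,190:440],(500,200),interpolation=cv2.INTER_CUBIC)
cv2.imwrite("pics/w5.png",np.vstack([a,b])[:,:,::-1])
```

```text
t 11.6 pos [ 0.564  -0.1618  0.2594] rot [-3.1415 -0.      2.8245] F [ 0.2 -0.1 -0.1] w 0.001 incr [-0.01 -1.95  3.88] yaw 0 q6 -1.65
```

View pics/w5.png

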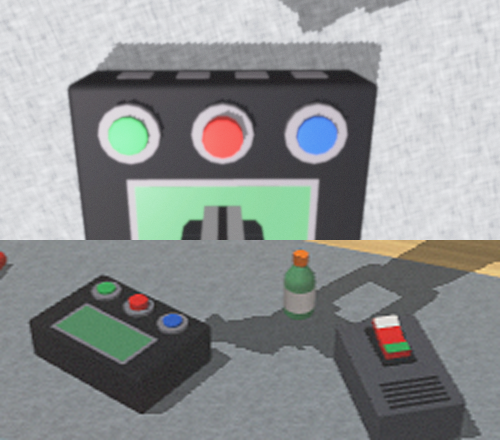

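Green (127,135) and blue (317,135) sit low, red (223,137) still stands up, and the rocker is on. The arm is clear of everything, so I'm handing in.

```bash
python3 -c "
from plant import env
print(env.close_job())"
```

```text
the job is handed in; nothing more can be done
None
```

I pressed the rocker on, then the blue button and then the green button, each down to its stop in that order, left red up, and handed the job in at about 11.7 s; no verdict came back.

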